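Stroke the key row of a washer control unit

TASK

Bench-test the washer control unit: with closed fingertips stroke gently along its curved row of keys, starting on the bar key at the end away from the round key and staying pressed lightly on the row the whole way, so that each key goes down before the one behind it has come up. Finish on the round key at the other end, and end the program while still holding that key well down, with all the bar keys up again. Do not shove or lift the unit, and leave everything else on the bench and on the unit alone.

Things in the scene. Friction and masses are not known exactly. Their poses are not given: they have to be found in the camera images.
- unit: washer control unit lying flat: white housing 190 (x) x 250 (y) x 50 mm high, black top plate, 2.3 to 3.3 kg, loose; origin at centre of underside, z up. Seven white sprung keys stand 8 mm proud of the plate, 30 mm apart on an arc of radius 120 mm about unit (-70, 0) mm, bulging to unit +x. Knob cap and tin stand on it on the arc's inner side
- key1_top (a point): highest point of key 1 of 7, bar key: the crown of a 31 mm thick, 26 mm long roller lying across the row (along the arc's radius), crowned along the row; it is the bar key at the far end of the row from the round key (unit +y end); 58 mm above the bench when up; moves down with the key
- key1 (a joint): key 1: 0 up, grows as it is pushed down, full travel 0.007 m (stop); spring 0.8 N at first movement, 3.6 N at full travel; springs back when let go; smooth slippery plastic. Stroke the row about 3 to 5 mm down; shallower misses a key, deeper catches on the next one
- key2_top (a point): highest point of key 2 of 7, bar key: the crown of a 31 mm thick, 26 mm long roller lying across the row (along the arc's radius), crowned along the row; 58 mm above the bench when up; moves down with the key
- key2 (a joint): key 2: 0 up, grows as it is pushed down, full travel 0.007 m (stop); spring 0.8 N at first movement, 3.6 N at full travel; springs back when let go; smooth slippery plastic. Stroke the row about 3 to 5 mm down; shallower misses a key, deeper catches on the next one
- key3_top (a point): highest point of key 3 of 7, bar key: the crown of a 31 mm thick, 26 mm long roller lying across the row (along the arc's radius), crowned along the row; 58 mm above the bench when up; moves down with the key
- key3 (a joint): key 3: 0 up, grows as it is pushed down, full travel 0.007 m (stop); spring 0.8 N at first movement, 3.6 N at full travel; springs back when let go; smooth slippery plastic. Stroke the row about 3 to 5 mm down; shallower misses a key, deeper catches on the next one
- key4_top (a point): highest point of key 4 of 7, bar key: the crown of a 31 mm thick, 26 mm long roller lying across the row (along the arc's radius), crowned along the row; 58 mm above the bench when up; moves down with the key
- key4 (a joint): key 4: 0 up, grows as it is pushed down, full travel 0.007 m (stop); spring 0.8 N at first movement, 3.6 N at full travel; springs back when let go; smooth slippery plastic. Stroke the row about 3 to 5 mm down; shallower misses a key, deeper catches on the next one
- key5_top (a point): highest point of key 5 of 7, bar key: the crown of a 31 mm thick, 26 mm long roller lying across the row (along the arc's radius), crowned along the row; 58 mm above the bench when up; moves down with the key
- key5 (a joint): key 5: 0 up, grows as it is pushed down, full travel 0.007 m (stop); spring 0.8 N at first movement, 3.6 N at full travel; springs back when let go; smooth slippery plastic. Stroke the row about 3 to 5 mm down; shallower misses a key, deeper catches on the next one
- key6_top (a point): highest point of key 6 of 7, bar key: the crown of a 31 mm thick, 26 mm long roller lying across the row (along the arc's radius), crowned along the row; 58 mm above the bench when up; moves down with the key
- key6 (a joint): key 6: 0 up, grows as it is pushed down, full travel 0.007 m (stop); spring 0.8 N at first movement, 3.6 N at full travel; springs back when let go; smooth slippery plastic. Stroke the row about 3 to 5 mm down; shallower misses a key, deeper catches on the next one
- key7_top (a point): highest point of key 7 of 7, the round dome key (sphere of radius 15.5 mm), the only round one; the row ends here, at the unit's -y end; 58 mm above the bench when up; moves down with the key
- key7 (a joint): key 7: 0 up, grows as it is pushed down, full travel 0.007 m (stop); spring 0.8 N at first movement, 3.6 N at full travel; springs back when let go; smooth slippery plastic. Stroke the row about 3 to 5 mm down; shallower misses a key, deeper catches on the next one
- coinbox: open steel coin box 150 x 140 x 70 mm, one divider, 0.9 kg; origin centre of underside; leave alone
- tokens: upright brass roll of tokens, 26 mm across, 50 mm high, between unit and coin box; origin centre of underside; leave alone
- knobcap: loose grey knob cap 30 mm across, 18 mm high, standing on the unit's top plate inside the arc; leave alone
- tin: small aluminium screw tin 28 mm across, 14 mm high, standing on the unit's top plate near its edge; leave alone
- detergent: white detergent bottle 70 mm across, 190 mm high, off to the right (-y); leave alone
- driver: screwdriver lying beyond the work; leave alone
- carton: cardboard carton 80 x 120 x 60 mm beyond the work; leave alone
- mug: white mug 76 mm across, 90 mm high, off to the left (+y); leave alone

How it is judged (in metres and radians):
On the way, in this order (a step that is already met when the one before it is completed fails the run):
1. keys 1 and 2 are bridged: both are down by more than 0.5 mm at the same moment (value of joint each of key1, key2 above 0.0005 m).
2. keys 2 and 3 are bridged: both are down by more than 0.5 mm at the same moment (value of joint each of key2, key3 above 0.0005 m).
3. keys 3 and 4 are bridged: both are down by more than 0.5 mm at the same moment (value of joint each of key3, key4 above 0.0005 m).
4. keys 4 and 5 are bridged: both are down by more than 0.5 mm at the same moment (value of joint each of key4, key5 above 0.0005 m).
5. keys 5 and 6 are bridged: both are down by more than 0.5 mm at the same moment (value of joint each of key5, key6 above 0.0005 m).
6. keys 6 and 7 are bridged: both are down by more than 0.5 mm at the same moment (value of joint each of key6, key7 above 0.0005 m).
7. the round key is held down by more than 3.5 mm, all the bar keys up (value of joint key7 above 0.0035 m and value of joint each of key1, key2, key3, key4, key5, key6 below 0.0008 m), for 0.3 s.
At the end, for the whole second after the job is handed in: The fingers hold the round key down by more than 3.5 of its 7 mm, pressing the unit with 0.5 to 25 N; all six bar keys are up (within 0.8 mm); the unit lies flat within 10 mm of where it was (all of step 7 and contact force between the fingers and unit between 0.5 and 25 N and distance of unit from where it was at the start of the episode below 0.01 m and angle between unit's own z axis and vertical below 0.05 rad); the arm keeps its last pose, push and grip.
It fails at once if the unit is shoved more than 10 mm, lifted or tipped (distance of unit from where it was at the start of the episode above 0.01 m or angle between unit's own z axis and vertical above 0.06 rad).
It fails at once if the unit is pressed hard (over 25 N) (contact force between the fingers and unit above 25 N).
It fails at once if a bystander is moved more than 12 mm or tipped (distance of any of coinbox, tokens, knobcap, tin, detergent, driver, carton, mug from where it was at the start of the episode above 0.012 m or angle between any of tokens, knobcap, tin, detergent, mug, coinbox, carton's own z axis and vertical above 0.3 rad).
It also fails if it takes over 42 s, if anything falls off the work surface, if the arm or the gripper's body presses on something with over 40 N, if the wrist force passes 120 N, or if a joint passes its speed limit or range.

ROBOT

A 6-joint arm with a two-finger parallel gripper is mounted at the origin on the work surface. World frame = base frame: x ahead of the robot, y to its left, z up, the work surface at z = 0. Lengths are in m, angles in degrees, forces in N, time in s.
With the tool pointing down it reaches from about 0.225 to 0.875 m from the base axis. Payload 3.4 kg.
Tool frame: the origin (TCP) lies midway between the tips of the shut fingers; the grasp point (between the pads) lies r.tcp_to_grasp behind it (r.tcp_to_grasp is the distance from the TCP to the grasp point, in m); z points along the fingers, y is the line along which they close (so a half turn about z gives the same grasp; the last joint's range is limited). The gripper opens to 85 mm and grips with 20 to 120 N. Pads are 22 mm wide; open, the fingers measure 114 mm over their backs; the gripper's body (76 mm by 85 mm) begins 54 mm behind the grasp point. The pads swing forward as they close: fully open they stand 13 mm farther back than shut.
Start: joints at [67.151, 15.808, 86.224, -0, 77.962, -6.933], TCP at [0.158, 0.553, 0.207] pointing down, gripper open.
Joint ranges: [-165.64, 165.64], [-43.16, 119.46], [12.63, 154.43], [-67.54, 247.53], [6.08, 155.33], [-154.97, 154.97]. Speed limits (degrees/s): [147.25, 147.25, 180, 180, 180, 180].

INTERFACE

Orientations are given as a 3x3 rotation matrix whose columns are the frame's x, y, z axes.
In Python, from bench import r, optics, workorder gives the robot as it stands.
- The arm moves only by the tool drive_tool, never from a script. Its argument "motion" is a list of rows, each a list of 3 entries, a list of its own where there are three numbers: the shift along the tool's x, y, z in mm, then the turn, a rotation vector about the tool's x, y, z in rad, then the closure, from -1 (fully open) to 1 (shut). In form: [[[tx, ty, tz], [rx, ry, rz], claw], ...]. A call has 1 to 12 rows; each row shifts and turns the commanded pose from where the row before left it, along the tool's axes as they then stand; what a row does not reach is not made up. A row lasts 1/10 s, in which the tool goes at most 50 mm and 8.59 degrees, less where a joint would pass 70% of its speed; a pose out of reach is approached as far as the arm can. A call with a gripper value outside its range is refused whole. The fingers move at their own pace and stop on an object; "squeeze" is the grip in N (left out, the last holds). Time passes only in rows, so rows that do not move let the fingers close. It gives the time, the measured TCP pose, the force, the opening and the grip force at its end, in the units of the state.
- r.read_state(): the state, without advancing time (a new reading comes with each control period).
- optics.snapshot(name): name is "scene" or "top" or "wrist"; returns (picture, depth): 420x560x3 uint8, red, green, blue; 420x560 float32, m along the optical axis (not along the pixel's ray), 0 where there is no reading.
- optics.camera_params(name): a dict with "intrinsics" (3x3 intrinsics, pixels), "dist" ([k1, k2, p1, p2, k3] as OpenCV has them; the pictures are not rectified), "rvec" (rotation vector, rad) and "tvec" (3), from world to camera coordinates, as OpenCV has them. Camera axes: x right, y down, z forward; pixel columns grow to the right and rows downward; lengths in m; the calibration is good to about 2 mm. A picture is of the moment at which its call begins: read the wrist's pose just before it. camera_params takes no time and is no camera call; for the wrist camera it gives the pose at the moment of the call.
- workorder.job_done(): hands the job in; it is judged then, once.
The state is a dict: "t": time; "joint_pos": joint angles; "qvel": joint speeds; "joint_efforts": joint torques, N m; "tool_pos": TCP position; "tool_rot": TCP orientation; "ft_force": force on the tool from outside, world axes, zero at the start; "moment": the same for the moment, N m; "opening": finger opening in m; "grip_force": force on a finger pad.
Only numpy, scipy, OpenCV 4.12 (cv2) and the standard library are available. Lean on these libraries where they do the work, as an engineer would, in place of code of your own. Each camera call takes 0.05 s, during which the arm holds its last target. There are 200 camera calls.

## Working session

There is one attempt and no reset: what is moved stays moved. The work goes in short steps, Python scripts to look and compute and a tool call to move; the robot and the scene stay as the last step left them, time stands still between calls to the robot, and variables do not carry over. Pictures are saved under pics/ and viewed, at most 10 in all, crops included, and the job is handed in when it is done.

Besides the shell and the picture viewer there is one more tool, called after ">>>" as name(argument=value, ...) on one line, values as JSON. drive_tool: Moves the arm, as the interface text tells. Its arguments: {"type":"object","properties":{"motion":{"type":"array","items":{"type":"array"}},"squeeze":{"type":"number"}},"required":["motion"]}

```bash
mkdir -p pics; python3 - <<'E'
from bench import r, optics
import cv2,numpy as np
for n in("top","scene"):
    p,d=optics.snapshot(n); cv2.imwrite(f"pics/{n}.png",p[:,:,::-1]); np.savez(f"{n}.npz",p=p,d=d)
s=r.read_state(); print(s, r.tcp_to_grasp)
E
```

```text
{'t': 0.1, 'joint_pos': array([ 6.71511183e+01,  1.58450388e+01,  8.62852087e+01, -9.89819676e-05,
        7.79632643e+01, -6.93341079e+00]), 'qvel': array([ 0.09280125, -0.01079982, -0.19446477,  0.06893566,  0.00687029,
        0.0740296 ]), 'joint_efforts': array([ 2.34574676e-03, -4.17701375e+01, -2.46405065e+01, -3.87772673e-05,
        5.62395144e-03,  4.86076510e-05]), 'tool_pos': array([0.15749543, 0.55249907, 0.20573508]), 'tool_rot': array([[-9.61667338e-01,  2.74218037e-01, -6.32186203e-04],
       [ 2.74218696e-01,  9.61666180e-01, -1.50467840e-03],
       [ 1.95342134e-04, -1.62035735e-03, -9.99998668e-01]]), 'ft_force': array([ 0.35132112,  0.28320484, -0.89468064]), 'moment': array([ 0.00839222, -0.05420848,  0.05196365]), 'grip_force': 0.0, 'opening': 0.08538338254927755} 0.0187
```

View pics/top.png

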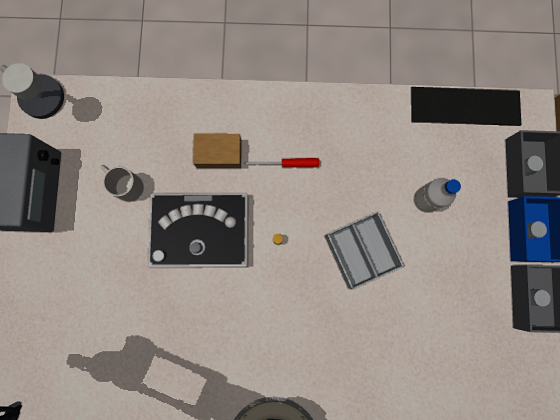

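The top view shows the unit at about (200,230). The keys arc from (165,223), the bar end at +y, to the round key at (230,222). The knob cap is at (197,247) and the tin at (158,256).

```bash
cat > h.py <<'E'
import cv2,numpy as np
def world(cp,d):
    h,w=d.shape; u,v=np.meshgrid(np.arange(w),np.arange(h))
    n=cv2.undistortPoints(np.stack([u,v],-1).reshape(-1,1,2).astype(float),cp["intrinsics"],np.array(cp["dist"])).reshape(h,w,2)
    c=np.dstack([n*d[...,None],d]); R=cv2.Rodrigues(np.array(cp["rvec"]))[0]
    return (c-np.ravel(cp["tvec"]))@R
E
python3 - <<'E'
from bench import optics
from h import *
f=np.load("top.npz");W=world(optics.camera_params("top"),f["d"]);p=f["p"].astype(int)
for y,x in((222,230),(213,197),(223,165),(247,197),(256,158),(196,153),(266,245),(240,278),(300,250),(235,210)):print(x,y,W[y,x].round(4),p[y,x])
Z=W[...,2];m=(Z>.035)&(Z<.075);m[:185]=0;m[275:]=0;m[:,:140]=0;m[:,255:]=0
pts=W[m][:,:2].astype(np.float32);print(len(pts),cv2.minAreaRect(pts*1000),np.percentile(W[m][:,2],[5,50,95]))
E
```

```text
230 222 [0.5475 0.1251 0.058 ] [177 174 172]
197 213 [0.5675 0.2086 0.0598] [174 170 167]
165 223 [0.54   0.2873 0.0591] [178 178 177]
197 247 [0.4822 0.2028 0.0667] [100 100 101]
158 256 [0.4575 0.2994 0.059 ] [178 177 179]
153 196 [0.6092 0.325  0.0482] [151 154 154]
245 266 [0.4396 0.0842 0.0459] [126 122 120]
278 240 [0.5069 0.0038 0.0462] [168 127  40]
250 300 [ 3.539e-01  7.110e-02 -3.000e-04] [178 170 160]
210 235 [0.5141 0.1747 0.0502] [38 37 38]
7289 ((538.1064453125, 222.35610961914062), (210.22398376464844, 277.0342712402344), 1.7195191383361816) [0.04455556 0.05061242 0.0580931 ]
```

```bash
cat >> h.py <<'E'
from scipy.spatial.transform import Rotation as Ro
def plan(s,goal,Rg):
    R=s["tool_rot"]; print("t",s["t"].__round__(2),"pos",s["tool_pos"].round(4),"shift mm",((R.T@(np.array(goal)-s["tool_pos"]))*1000).round(1),"turn",Ro.from_matrix(R.T@Rg).as_rotvec().round(4))
def down(deg): # tool x at yaw deg, z down
    a=np.radians(deg);c,s=np.cos(a),np.sin(a); return np.array([[c,s,0],[s,-c,0],[0,0,-1]])
E
python3 - <<'E'
from bench import r,optics
from h import *
s=r.read_state();cp=optics.camera_params("wrist");R=cv2.Rodrigues(np.array(cp["rvec"]))[0]
c=-R.T@np.ravel(cp["tvec"]); print("cam in tool",s["tool_rot"].T@(c-s["tool_pos"]), "axis",s["tool_rot"].T@R[2]);print(cp["intrinsics"])
x=s["tool_rot"][:,0]; print("yaw",np.degrees(np.arctan2(x[1],x[0])))
for y in(133.,-47,180):plan(s,[.5,.2,.3],down(y))
E
```

```text
cam in tool [ 0.07487687  0.00104022 -0.16760177] axis [-2.98617668e-01  6.10767261e-04  9.54372629e-01]
[[357.47204972   0.         278.374071  ]
 [  0.         357.47204972 203.67867386]
 [  0.           0.           1.        ]]
yaw 164.08454069329773
t 0.1 pos [0.1575 0.5525 0.2057] shift mm [-426.  -245.2  -94. ] turn [-1.600e-03  2.000e-04  5.425e-01]
t 0.1 pos [0.1575 0.5525 0.2057] shift mm [-426.  -245.2  -94. ] turn [-3.0000e-04 -2.2000e-03 -2.5991e+00]
t 0.1 pos [0.1575 0.5525 0.2057] shift mm [-426.  -245.2  -94. ] turn [-0.0016 -0.0004 -0.2778]
```

>>> drive_tool(motion=[[[-40,-25.3,-9.4],[0,0,0],1],[[-40,-25.3,-9.4],[0,0,0],1],[[-40,-25.3,-9.4],[0,0,0],1],[[-40,-25.3,-9.4],[0,0,0],1],[[-40,-25.3,-9.4],[0,0,0],1],[[-40,-25.3,-9.4],[0,0,0],1],[[-40,-25.3,-9.4],[0,0,0],1],[[-40,-25.3,-9.4],[0,0,0],1],[[-40,-25.3,-9.4],[0,0,0],1],[[-37,-25.3,-9.4],[0,0,0],1],[[0,0,0],[0,0,-0.139],1],[[0,0,0],[0,0,-0.139],1]], squeeze=20)

```text
t: 1.3
tool_pos: [0.4711, 0.1993, 0.3001]
tool_rot: [[-1.0, -0.003, -0.001], [-0.003, 1.0, -0.0], [0.001, -0.0, -1.0]]
ft_force: [-0.6, 0.7, -0.8]
opening: 0.0004
grip_force: 0.0
```

>>> drive_tool(motion=[[[0,0,0],[0,0,0],1],[[0,0,0],[0,0,0],1],[[0,0,0],[0,0,0],1]])

```text
t: 1.6
tool_pos: [0.4698, 0.2011, 0.3003]
tool_rot: [[-1.0, 0.001, -0.0], [0.001, 1.0, 0.0], [0.0, 0.0, -1.0]]
ft_force: [-0.0, -1.3, -0.7]
opening: -0.0
grip_force: 0.0
```

```bash
python3 - <<'E'
from bench import r,optics
from h import *
s=r.read_state();cp=optics.camera_params("wrist");p,d=optics.snapshot("wrist")
print(s["tool_pos"],s["opening"],s["joint_pos"].round(1))
cv2.imwrite("pics/w1.png",p[:,:,::-1]);W=world(cp,d);np.savez("w1.npz",p=p,W=W)
E
```

```text
[0.46977293 0.20105822 0.30033469] -4.289262141272187e-05 [ 15.4   7.9  83.5   0.   88.6 -74.6]
```

View pics/w1.png

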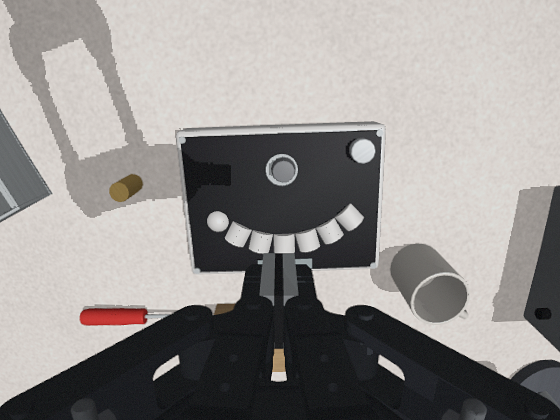

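The wrist view shows the fingertips shut at (280,255). The key row runs from the round key (217,221) to key 1 (350,217). The knob cap is at (282,170), the tin at (361,151), the tokens at (125,188) and the mug at (430,285).

```bash
python3 - <<'E'
from h import *
from scipy.optimize import least_squares
f=np.load("w1.npz");W=f["W"];p=f["p"].astype(int);Z=W[...,2]
reg=np.zeros(Z.shape,bool);reg[115:275,170:390]=1
m=reg&(Z>.046)&(Z<.054)&(W[...,0]<.62);m[245:,230:340]=0
print("rect",cv2.minAreaRect((W[m][:,:2]*1000).astype(np.float32)),"plate z",np.median(Z[m]))
k=reg&(Z>.0545)&(Z<.064)&(p.min(2)>110);k[:200]=0;k[255:]=0
P=W[k]; print(len(P),np.percentile(P[:,2],[50,95,99]))
a=np.radians(np.arange(3,-4,-1)*np.degrees(30/120))
def keys(q,ins=-.07):
    loc=np.c_[ins+.12*np.cos(a),.12*np.sin(a)];c,s=np.cos(q[2]),np.sin(q[2]);return loc@np.array([[c,s],[-s,c]])+q[:2]
q=np.array([.525,.205,0])
for it in range(10):
    K=keys(q);D=np.linalg.norm(P[:,None,:2]-K[None],axis=2);i=D.argmin(1);g=D.min(1)<.02
    C=np.array([P[g&(i==j),:2].mean(0) for j in range(7)])
    q=least_squares(lambda q:(keys(q)-C).ravel(),q,x_scale=[.01,.01,.1]).x
print("q",q,"yaw",np.degrees(q[2]));print(np.c_[keys(q),C-keys(q)].round(4),[P[g&(i==j),2].max().round(4) for j in range(7)])
# fingers
F=(Z>.2)&(Z<.33)&(abs(W[...,0]-.47)<.03)&(abs(W[...,1]-.2)<.03)
for z in np.arange(.29,.325,.005):
    b=F&(abs(Z-z)<.0025)
    if b.sum()>3: print("f",z.round(3),b.sum(),W[b][:,:2].min(0).round(4),W[b][:,:2].max(0).round(4))
E
```

```text
rect ((527.8045043945312, 206.583251953125), (185.17166137695312, 245.27735900878906), 1.8560361862182617) plate z 0.050322629846487534
2006 [0.05713335 0.0588632  0.0593839 ]
q [0.52691348 0.2071711  0.0337963 ] yaw 1.9363853228185082
[[ 5.419e-01  2.895e-01  0.000e+00 -1.000e-04]
 [ 5.603e-01  2.659e-01  2.000e-04 -1.000e-04]
 [ 5.722e-01  2.384e-01  2.000e-04  1.000e-04]
 [ 5.769e-01  2.089e-01 -8.000e-04 -0.000e+00]
 [ 5.742e-01  1.791e-01  3.000e-04  3.000e-04]
 [ 5.641e-01  1.509e-01  0.000e+00  1.000e-04]
 [ 5.475e-01  1.260e-01  0.000e+00 -2.000e-04]] [np.float64(0.0601), np.float64(0.0598), np.float64(0.0601), np.float64(0.0597), np.float64(0.0603), np.float64(0.0596), np.float64(0.0596)]
```

>>> drive_tool(motion=[[[-12,14.7,36.7],[0,0,0],1],[[-12,14.7,36.7],[0,0,0],1],[[-12,14.7,36.7],[0,0,0],1],[[-12,14.7,36.7],[0,0,0],1],[[-12,14.7,36.7],[0,0,0],1],[[-12,14.7,36.7],[0,0,0],1],[[0,0,0],[0,0,0.131],1],[[0,0,0],[0,0,0.131],1],[[0,0,0],[0,0,0.131],1],[[0,0,0],[0,0,0.131],1],[[0,0,0],[0,0,0.131],1],[[0,0,0],[0,0,0.131],1]])

```text
t: 2.85
tool_pos: [0.5419, 0.2895, 0.0803]
tool_rot: [[-0.703, 0.711, 0.0], [0.711, 0.703, 0.0], [-0.0, 0.0, -1.0]]
ft_force: [-0.2, 0.2, 0.1]
opening: 0.0002
grip_force: 0.0
```

>>> drive_tool(motion=[[[0,0,0],[0,0,0],1],[[0,0,0],[0,0,0],1],[[0,0,0],[0,0,0],1]])

```text
t: 3.15
tool_pos: [0.542, 0.2892, 0.0803]
tool_rot: [[-0.708, 0.706, 0.0], [0.706, 0.708, 0.0], [0.0, 0.0, -1.0]]
ft_force: [-0.3, 0.1, 0.6]
opening: -0.0
grip_force: 0.0
```

```bash
cat >> h.py <<'E'
Q=np.array([.52691,.20717,.0338])
def arc(th,z): # th: angle on arc (rad, unit frame): goal pose, tool x along tangent (+y side)
    g=th+Q[2];c0=Q[:2]-.07*np.array([np.cos(Q[2]),np.sin(Q[2])])
    return np.r_[c0+.12*np.array([np.cos(g),np.sin(g)]),z],down(np.degrees(g)+90)
def where(s):
    c0=Q[:2]-.07*np.array([np.cos(Q[2]),np.sin(Q[2])]);v=s["tool_pos"][:2]-c0
    th=np.arctan2(v[1],v[0])-Q[2];x=s["tool_rot"][:,0]
    print("t",s["t"],"key# %.3f"%(4-th/.25),"radial err mm %.2f"%((np.hypot(*v)-.12)*1e3),"yaw err deg %.2f"%np.degrees(np.arctan2(x[1],x[0])-th-Q[2]-np.pi/2),"z",s["tool_pos"][2],"F",s["ft_force"].round(2))
E
python3 - <<'E'
from bench import r,optics
from h import *
s=r.read_state();where(s);plan(s,*arc(.75,.064))
s0=[r.read_state()["tool_rot"][:,2]];print(s0)
p,d=optics.snapshot("wrist");cv2.imwrite("pics/w2.png",p[:,:,::-1])
E
```

```text
t 3.15 key# 1.008 radial err mm -0.16 yaw err deg 0.29 z 0.0803416165452441 F [-0.3   0.14  0.62]
t 3.15 pos [0.542  0.2892 0.0803] shift mm [ 0.3  0.2 16.3] turn [ 0.0002 -0.      0.003 ]
[array([ 9.39135030e-05,  1.18910586e-04, -9.99999989e-01])]
```

View pics/w2.png

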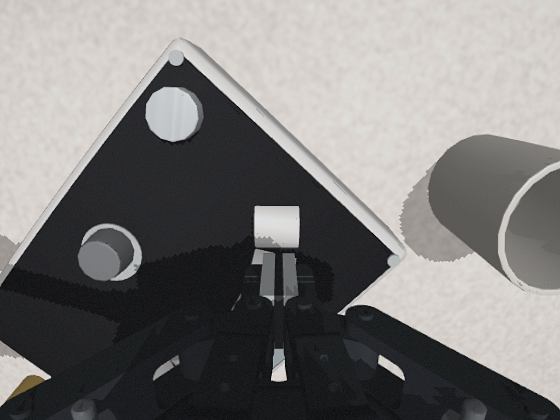

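The wrist view shows key 1 at (277,225), straight ahead of the shut fingertips (280,265), so they line up along the radius. Descending to about 4 mm of press.

>>> drive_tool(motion=[[[0,0,8],[0,0,0],1],[[0,0,8],[0,0,0],1],[[0,0,2],[0,0,0],1],[[0,0,2],[0,0,0],1],[[0,0,2],[0,0,0],1],[[0,0,2],[0,0,0],1],[[0,0,1.2],[0,0,0],1],[[0,0,1],[0,0,0],1],[[0,0,0],[0,0,0],1],[[0,0,0],[0,0,0],1]])

```text
t: 4.2
tool_pos: [0.5421, 0.2891, 0.0542]
tool_rot: [[-0.707, 0.707, 0.0], [0.707, 0.707, 0.0], [0.0, 0.0, -1.0]]
ft_force: [-0.7, -1.1, 0.6]
opening: -0.0002
grip_force: 0.0
```

```bash
python3 - <<'E'
from bench import r
from h import *
s=r.read_state();where(s)
E
```

```text
t 4.2 key# 1.015 radial err mm -0.18 yaw err deg 0.28 z 0.054201639784968725 F [-0.7  -1.09  0.62]
```

```bash
python3 - <<'E'
from bench import r,optics
from h import *
F=[]
for i in range(12):
    p,d=optics.snapshot("wrist");s=r.read_state();F.append(np.r_[s["ft_force"],s["tool_pos"][2]])
F=np.array(F);print(F.mean(0).round(4),F.std(0).round(4));where(s)
cv2.imwrite("pics/w3.png",cv2.resize(p[180:320,200:360,::-1],None,fx=4,fy=4))
E
```

```text
[ 0.0748 -0.1994 -0.1564  0.0542] [0.2887 0.5506 0.4596 0.    ]
t 4.8 key# 1.015 radial err mm -0.24 yaw err deg 0.28 z 0.05410224832971994 F [ 0.03 -0.12 -0.46]
```

View pics/w3.png

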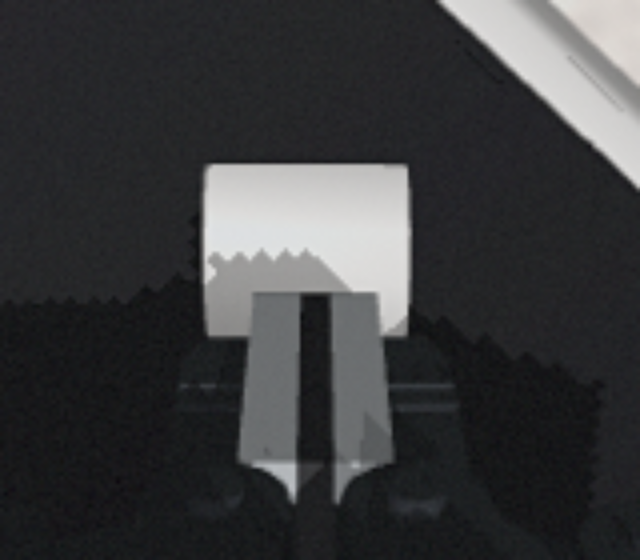

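```bash
python3 - <<'E'
from bench import r,optics
from h import *
s=r.read_state();cp=optics.camera_params("wrist");R=s["tool_rot"];T=s["tool_pos"]
def pr(w):
    u=cv2.projectPoints(np.atleast_2d(w).astype(float),np.array(cp["rvec"]),np.array(cp["tvec"]),cp["intrinsics"],np.array(cp["dist"]))[0].reshape(-1,2)
    return ((u-[200,180])*4).round(0).tolist()
print("finger +x edge, y±9:",pr([T+R@[.011,y,0] for y in(-.009,0,.009)]),"centre",pr(T),"x-edge",pr(T+R@[-.011,0,0]))
K=arc(.75,.058)
for dz in(0,.004): print("roller at depth",dz,[(int(a),pr([K[0]+K[1]@[.0155*np.sin(np.radians(a)),y,.0155*(1-np.cos(np.radians(a)))+dz] for y in(-.013,.013)])) for a in(0,30,60,90)])
p,d=optics.snapshot("wrist");W=world(cp,d);sub=W[220:262:3,278]
print([(220+3*i,((R.T@(w-T))*1000).round(1).tolist()) for i,w in enumerate(sub)])
E
```

```text
finger +x edge, y±9: [[228.0, 187.0], [300.0, 187.0], [372.0, 187.0]] centre [[300.0, 268.0]] x-edge [[301.0, 345.0]]
roller at depth 0 [(0, [[198.0, 277.0], [406.0, 277.0]]), (30, [[198.0, 213.0], [406.0, 214.0]]), (60, [[200.0, 155.0], [404.0, 155.0]]), (90, [[204.0, 121.0], [401.0, 121.0]])]
roller at depth 0.004 [(0, [[201.0, 264.0], [404.0, 264.0]]), (30, [[200.0, 202.0], [404.0, 202.0]]), (60, [[203.0, 145.0], [402.0, 145.0]]), (90, [[206.0, 111.0], [399.0, 111.0]])]
[(220, [13.2, 1.5, 4.0]), (223, [12.0, 1.5, 2.9]), (226, [11.0, 1.5, 1.2]), (229, [10.3, 1.5, -1.2]), (232, [8.4, 1.5, -0.5]), (235, [7.5, 1.5, -2.2]), (238, [6.1, 1.5, -2.8]), (241, [4.8, 1.5, -3.4]), (244, [3.2, 1.5, -3.5]), (247, [1.8, 1.5, -4.2]), (250, [-0.1, 1.5, -3.4]), (253, [10.2, 1.5, -28.8]), (256, [10.5, 1.5, -32.4]), (259, [10.3, 1.5, -34.8])]
```

The force reads about 0 and the roller crown is still at 58 mm, so the tip isn't touching. Checking from the scene camera where the fingertip really is.

```bash
python3 - <<'E'
from bench import r,optics
from h import *
s=r.read_state();cp=optics.camera_params("scene");p,d=optics.snapshot("scene")
u=cv2.projectPoints(s["tool_pos"][None].copy(),np.array(cp["rvec"]),np.array(cp["tvec"]),cp["intrinsics"],np.array(cp["dist"]))[0].ravel();print(u)
x,y=u.astype(int);x0,y0=max(0,x-65),max(0,y-50);print(x0,y0,(u-[x0,y0])*6)
cv2.imwrite("pics/s1.png",cv2.resize(p[y0:y0+95,x0:x0+130,::-1],None,fx=6,fy=6,interpolation=cv2.INTER_CUBIC))
E
```

```text
[370.6404948  299.50385812]
305 249 [393.84296882 303.02314872]
```

View pics/s1.png

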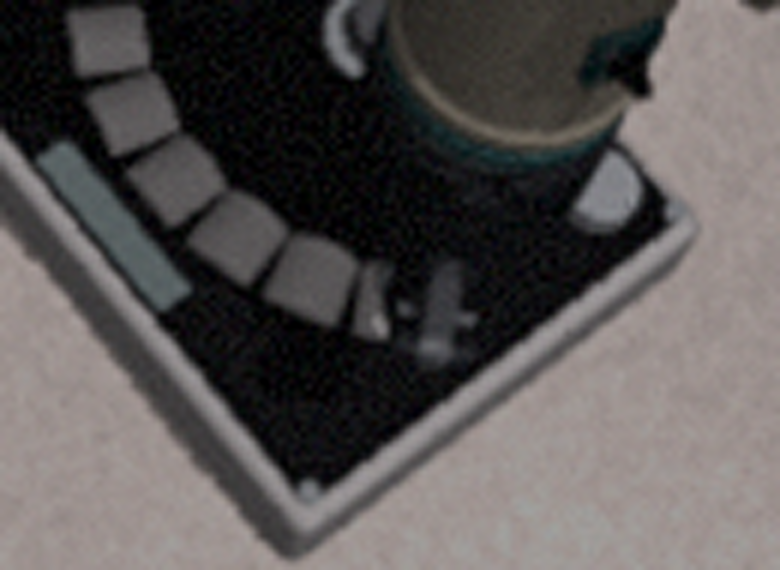

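The scene view shows the finger (440,320) off key 1 (375,300), and the depth says it hangs above the key. I'll feel down in small steps, watching the key's own height in the wrist depth.

```bash
cat >> h.py <<'E'
def probe(n=4):
    from bench import r,optics
    F=[]
    for i in range(n):
        cp=optics.camera_params("wrist");s=r.read_state();p,d=optics.snapshot("wrist");F.append(s["ft_force"])
    where(s);print("F avg",np.mean(F,0).round(2));W=world(cp,d);U=W[...,2];white=(p.min(2)>90)&(U>.03)&(U<.07)
    v=W[...,:2]-(Q[:2]-.07*np.array([np.cos(Q[2]),np.sin(Q[2])]));rad=np.hypot(v[...,0],v[...,1]);th=np.arctan2(v[...,1],v[...,0])-Q[2]
    for k in range(1,8):
        b=white&(abs(rad-.12)<.012)&(abs(th-(4-k)*.25)<.1);off=(th-(4-k)*.25)*.12
        if b.sum()>15:
            h=U[b]+.0155-np.sqrt(.0155**2-off[b]**2); print(" key",k,"crown mm %.2f"%(np.median(h)*1e3),b.sum())
    col=[(i,((s["tool_rot"].T@(W[i,278]-s["tool_pos"]))*1e3).round(1).tolist()) for i in range(225,290,1)]
    tip=[c for c in col if 8<c[1][0]<12.5 and c[1][2]<-8]
    if tip: print(" tip",tip[0])
E
python3 -c "
from h import *
probe(2)"
```

```text
t 4.95 key# 1.015 radial err mm -0.23 yaw err deg 0.28 z 0.05411403220139963 F [-0.52  0.09  0.52]
F avg [-0.75  0.34  0.49]
 key 1 crown mm 57.76 1609
 tip (253, [10.3, 1.5, -29.0])
```

>>> drive_tool(motion=[[[0,0,2],[0,0,0],1],[[0,0,2],[0,0,0],1],[[0,0,0],[0,0,0],1]])

```text
t: 5.3
tool_pos: [0.5418, 0.2889, 0.0497]
tool_rot: [[-0.707, 0.707, -0.001], [0.707, 0.707, -0.0], [0.0, -0.001, -1.0]]
ft_force: [0.6, -0.3, -0.5]
opening: -0.0001
grip_force: 0.0
```

```bash
python3 -c "
from h import *
probe(3)"
```

```text
t 5.4 key# 1.013 radial err mm -0.34 yaw err deg 0.26 z 0.04993220900907159 F [-0.08 -0.66 -0.21]
F avg [ 0.42 -0.22 -0.  ]
 key 1 crown mm 57.70 1501
 tip (253, [10.7, 1.5, -29.9])
```

>>> drive_tool(motion=[[[0,0,2],[0,0,0],1],[[0,0,2],[0,0,0],1],[[0,0,2],[0,0,0],1],[[0,0,2],[0,0,0],1],[[0,0,0],[0,0,0],1]])

```text
t: 5.95
tool_pos: [0.5418, 0.2889, 0.0416]
tool_rot: [[-0.707, 0.707, -0.001], [0.707, 0.707, -0.0], [0.0, -0.001, -1.0]]
ft_force: [-0.3, 0.2, 0.3]
opening: 0.0004
grip_force: 0.0
```

```bash
python3 -c "
from h import *
probe(2)"
```

```text
t 6.0 key# 1.013 radial err mm -0.41 yaw err deg 0.25 z 0.041852432014287316 F [ 0.69  0.9  -0.86]
F avg [ 0.17  0.57 -0.27]
 key 1 crown mm 57.54 1283
 key 3 crown mm 57.27 17
 tip (231, [12.4, 1.5, -9.1])
```

>>> drive_tool(motion=[[[0,0,2],[0,0,0],1],[[0,0,2],[0,0,0],1],[[0,0,2],[0,0,0],1],[[0,0,0],[0,0,0],1]])

```text
t: 6.45
tool_pos: [0.5418, 0.2889, 0.0357]
tool_rot: [[-0.707, 0.707, -0.001], [0.707, 0.707, -0.0], [0.0, -0.001, -1.0]]
ft_force: [-0.2, -0.6, -0.8]
opening: -0.0001
grip_force: 0.0
```

```bash
python3 -c "
from h import *
probe(2)
from bench import optics
p,d=optics.snapshot('wrist');cv2.imwrite('pics/w4.png',cv2.resize(p[180:320,200:360,::-1],None,fx=4,fy=4))"
```

```text
t 6.5 key# 1.012 radial err mm -0.41 yaw err deg 0.24 z 0.03586860135698877 F [-0.17 -0.52  0.26]
F avg [-0.2  -0.56 -0.29]
 key 1 crown mm 57.57 1212
 key 3 crown mm 56.76 56
 tip (238, [12.0, 1.5, -16.8])
```

View pics/w4.png

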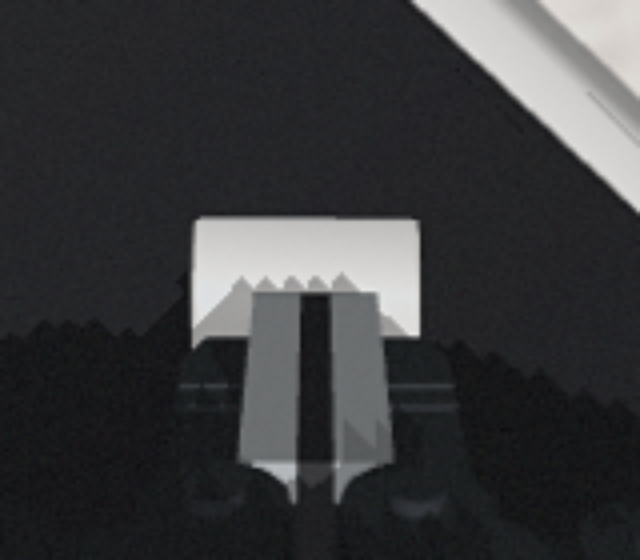

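The wrist crop shows the fingertips (crop row 293) still clear of the roller, which is still up. The tips end about 28–29 mm behind the reported TCP, so contact should come near TCP z ≈ 0.029–0.030. Continuing finely.

>>> drive_tool(motion=[[[0,0,2],[0,0,0],1],[[0,0,2],[0,0,0],1],[[0,0,1],[0,0,0],1],[[0,0,0],[0,0,0],1]])

```text
t: 7.0
tool_pos: [0.5423, 0.2891, 0.0312]
tool_rot: [[-0.707, 0.707, 0.0], [0.707, 0.707, 0.0], [-0.0, 0.0, -1.0]]
ft_force: [0.2, 0.4, 1.5]
opening: 0.0002
grip_force: 0.7
```

```bash
python3 -c "
from h import *
probe(4)"
```

```text
t 7.15 key# 1.018 radial err mm -0.01 yaw err deg 0.32 z 0.031315660032926775 F [-1.02  0.75  1.42]
F avg [-0.32  0.21  1.8 ]
 key 1 crown mm 55.81 1170
 key 3 crown mm 56.57 56
 tip (240, [12.4, 1.5, -20.1])
```

>>> drive_tool(motion=[[[0,0,1],[0,0,0],1],[[0,0,1],[0,0,0],1],[[0,0,1],[0,0,0],1],[[0,0,0],[0,0,0],1]])

```text
t: 7.6
tool_pos: [0.5423, 0.2891, 0.0282]
tool_rot: [[-0.707, 0.707, 0.0], [0.707, 0.707, 0.0], [-0.0, 0.0, -1.0]]
ft_force: [-0.7, 0.3, 2.8]
opening: -0.0001
grip_force: 1.3
```

```bash
python3 -c "
from h import *
probe(6)"
```

```text
t 7.85 key# 1.017 radial err mm -0.07 yaw err deg 0.32 z 0.028215768928645316 F [ 0.95 -0.52  3.17]
F avg [0.57 0.07 2.6 ]
 key 1 crown mm 53.60 740
 key 3 crown mm 56.87 69
 tip (242, [11.9, 1.5, -21.1])
```

Contact: key 1 is down about 4.5 mm (2.6 N) at TCP z 0.0282. I'll back off slightly to about 4 mm and stroke along the arc at 30 mm/s.

>>> drive_tool(motion=[[[-3,-0.04,-0.5],[0,0,0.025],1],[[-3,-0.04,0],[0,0,0.025],1],[[-3,-0.04,0],[0,0,0.025],1],[[-3,-0.04,0],[0,0,0.025],1],[[-3,-0.04,0],[0,0,0.025],1],[[-3,-0.04,0],[0,0,0.025],1]])

```text
t: 8.5
tool_pos: [0.554, 0.2753, 0.0287]
tool_rot: [[-0.591, 0.806, 0.0], [0.806, 0.591, 0.0], [0.0, 0.0, -1.0]]
ft_force: [-1.6, 1.0, 3.6]
opening: 0.0001
grip_force: 1.7
```

```bash
python3 -c "
from h import *
probe(4)"
```

```text
t 8.65 key# 1.641 radial err mm 0.07 yaw err deg 0.65 z 0.028725767840827823 F [ 0.89 -0.36  3.86]
F avg [-0.37  0.46  3.14]
 key 1 crown mm 57.45 3235
 key 3 crown mm 57.99 167
 tip (247, [12.4, 1.5, -27.0])
```

>>> drive_tool(motion=[[[2.1,0,0],[0,0,-0.0175],1],[[2.1,0,0],[0,0,-0.0175],1],[[0,0,0],[0,0,0],1]])

```text
t: 9.0
tool_pos: [0.5517, 0.2788, 0.0288]
tool_rot: [[-0.622, 0.783, 0.001], [0.783, 0.622, -0.0], [-0.001, 0.001, -1.0]]
ft_force: [1.1, -0.7, 3.0]
opening: 0.0001
grip_force: 1.9
```

```bash
python3 -c "
from h import *
probe(6)
from bench import optics
p,d=optics.snapshot('wrist');cv2.imwrite('pics/w5.png',cv2.resize(p[180:320,200:360,::-1],None,fx=4,fy=4))"
```

```text
t 9.25 key# 1.482 radial err mm 0.14 yaw err deg 0.39 z 0.028714183147794822 F [ 1.83 -0.52  2.23]
F avg [ 1.39 -1.38  2.94]
 key 1 crown mm 55.02 2612
 key 3 crown mm 58.01 203
 tip (247, [11.9, 1.6, -25.9])
```

View pics/w5.png

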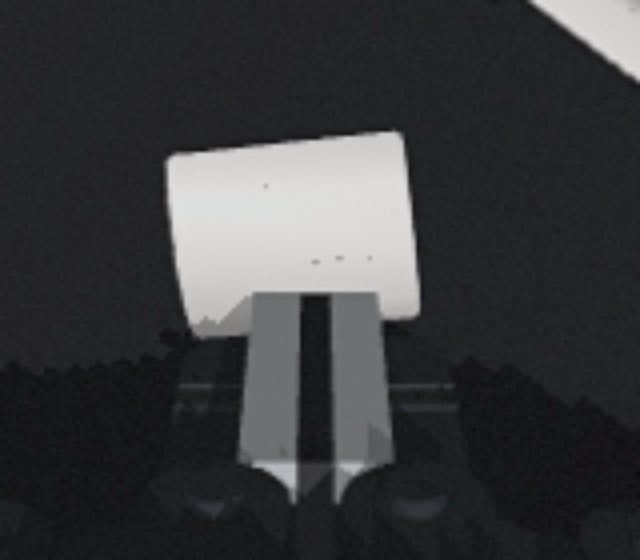

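The crop shows key 1 (crop 290,220) pressed by the tip edge, and the depth puts it about 2.6 mm down at mid-gap, so keys 1 and 2 are bridged. Continuing.

>>> drive_tool(motion=[[[-3,-0.05,0],[0,0,0.025],1],[[-3,-0.05,0],[0,0,0.025],1],[[-3,-0.05,0],[0,0,0.025],1],[[-3,-0.05,0],[0,0,0.025],1],[[-3,-0.05,0],[0,0,0.025],1],[[-3,-0.05,0],[0,0,0.025],1],[[-3,-0.05,0],[0,0,0.025],1],[[-3,-0.05,0],[0,0,0.025],1],[[-3,-0.05,0],[0,0,0.025],1],[[-3,-0.05,0],[0,0,0.025],1]])

```text
t: 10.35
tool_pos: [0.5669, 0.2533, 0.0288]
tool_rot: [[-0.406, 0.914, 0.0], [0.914, 0.406, 0.001], [0.001, 0.001, -1.0]]
ft_force: [0.0, 2.4, 3.3]
opening: -0.0005
grip_force: 2.0
```

```bash
python3 -c "
from h import *
probe(4)"
```

```text
t 10.5 key# 2.489 radial err mm 0.15 yaw err deg 0.47 z 0.028823356291650802 F [0.14 0.66 3.71]
F avg [-0.21  1.49  3.44]
 key 1 crown mm 57.85 3412
 key 2 crown mm 54.96 2589
 key 4 crown mm 57.88 194
 tip (247, [12.0, 1.6, -25.3])
```

>>> drive_tool(motion=[[[-3,-0.05,0],[0,0,0.025],1],[[-3,-0.05,0],[0,0,0.025],1],[[-3,-0.05,0],[0,0,0.025],1],[[-3,-0.05,0],[0,0,0.025],1],[[-3,-0.05,0],[0,0,0.025],1],[[-3,-0.05,0],[0,0,0.025],1],[[-3,-0.05,0],[0,0,0.025],1],[[-3,-0.05,0],[0,0,0.025],1],[[-3,-0.05,0],[0,0,0.025],1],[[-3,-0.05,0],[0,0,0.025],1]])

```text
t: 11.55
tool_pos: [0.5755, 0.2246, 0.0288]
tool_rot: [[-0.167, 0.986, 0.0], [0.986, 0.167, 0.001], [0.001, 0.001, -1.0]]
ft_force: [0.2, 2.5, 3.2]
opening: -0.0
grip_force: 2.0
```

```bash
python3 -c "
from h import *
probe(4)"
```

```text
t 11.7 key# 3.489 radial err mm 0.19 yaw err deg 0.48 z 0.02879423940950221 F [0.77 0.18 3.16]
F avg [0.26 1.29 3.29]
 key 1 crown mm 57.95 3817
 key 2 crown mm 57.87 3387
 key 3 crown mm 54.82 2531
 key 5 crown mm 57.93 203
 tip (248, [12.2, 1.5, -25.8])
```

>>> drive_tool(motion=[[[-3,-0.05,0],[0,0,0.025],1],[[-3,-0.05,0],[0,0,0.025],1],[[-3,-0.05,0],[0,0,0.025],1],[[-3,-0.05,0],[0,0,0.025],1],[[-3,-0.05,0],[0,0,0.025],1],[[-3,-0.05,0],[0,0,0.025],1],[[-3,-0.05,0],[0,0,0.025],1],[[-3,-0.05,0],[0,0,0.025],1],[[-3,-0.05,0],[0,0,0.025],1],[[-3,-0.05,0],[0,0,0.025],1]])

```text
t: 12.75
tool_pos: [0.5768, 0.1946, 0.0288]
tool_rot: [[0.082, 0.997, 0.001], [0.997, -0.082, 0.001], [0.001, 0.001, -1.0]]
ft_force: [-0.5, 1.5, 2.6]
opening: -0.0003
grip_force: 2.0
```

```bash
python3 -c "
from h import *
probe(4)"
```

```text
t 12.9 key# 4.488 radial err mm 0.27 yaw err deg 0.45 z 0.02882117814447254 F [1.09 0.33 3.58]
F avg [0.33 1.28 3.55]
 key 1 crown mm 57.92 4052
 key 2 crown mm 57.95 3812
 key 3 crown mm 57.87 3380
 key 4 crown mm 54.76 2503
 key 6 crown mm 57.90 216
 tip (249, [11.8, 1.4, -25.1])
```

>>> drive_tool(motion=[[[-3,-0.06,0],[0,0,0.025],1],[[-3,-0.06,0],[0,0,0.025],1],[[-3,-0.06,0],[0,0,0.025],1],[[-3,-0.06,0],[0,0,0.025],1],[[-3,-0.06,0],[0,0,0.025],1],[[-3,-0.06,0],[0,0,0.025],1],[[-3,-0.06,0],[0,0,0.025],1],[[-3,-0.06,0],[0,0,0.025],1],[[-3,-0.06,0],[0,0,0.025],1],[[-3,-0.06,0],[0,0,0.025],1]])

```text
t: 13.95
tool_pos: [0.5705, 0.1653, 0.0288]
tool_rot: [[0.326, 0.945, 0.001], [0.945, -0.326, 0.001], [0.001, 0.001, -1.0]]
ft_force: [0.9, 1.6, 3.6]
opening: -0.0004
grip_force: 2.0
```

>>> drive_tool(motion=[[[-3,-0.06,0],[0,0,0.025],1],[[-3,-0.06,0],[0,0,0.025],1],[[-3,-0.06,0],[0,0,0.025],1],[[-3,-0.06,0],[0,0,0.025],1],[[-3,-0.06,0],[0,0,0.025],1],[[-3,-0.06,0],[0,0,0.025],1],[[-3,-0.06,0],[0,0,0.025],1],[[-3,-0.06,0],[0,0,0.025],1],[[-3,-0.06,0],[0,0,0.025],1],[[-3,-0.06,0],[0,0,0.025],1]])

```text
t: 14.95
tool_pos: [0.5571, 0.1386, 0.0287]
tool_rot: [[0.55, 0.835, 0.001], [0.835, -0.55, 0.001], [0.001, 0.0, -1.0]]
ft_force: [1.3, 2.3, 3.3]
opening: 0.0001
grip_force: 2.0
```

```bash
python3 -c "
from h import *
probe(4)"
```

```text
t 15.1 key# 6.486 radial err mm 0.07 yaw err deg 0.43 z 0.028765224204289418 F [-0.13  0.89  2.93]
F avg [0.71 1.37 3.06]
 key 1 crown mm 58.16 1102
 key 2 crown mm 58.05 2747
 key 3 crown mm 57.94 4081
 key 4 crown mm 57.90 3804
 key 5 crown mm 57.86 3342
 key 6 crown mm 54.60 2411
 tip (249, [12.3, 0.8, -24.8])
```

>>> drive_tool(motion=[[[-3,-0.05,0],[0,0,0.025],1],[[-3,-0.05,0],[0,0,0.025],1],[[-3,-0.05,0],[0,0,0.025],1],[[-3,-0.05,0],[0,0,0.025],1],[[-3,-0.05,0],[0,0,0.025],1],[[-1,0,0],[0,0,0.01],1],[[0,0,0.6],[0,0,0],1],[[0,0,0.6],[0,0,0],1],[[0,0,0],[0,0,0],1],[[0,0,0],[0,0,0],1],[[0,0,0],[0,0,0],1],[[0,0,0],[0,0,0],1]])

```text
t: 16.35
tool_pos: [0.5468, 0.1256, 0.0273]
tool_rot: [[0.656, 0.755, -0.001], [0.755, -0.656, -0.0], [-0.001, -0.0, -1.0]]
ft_force: [-0.9, -0.6, 3.2]
opening: 0.0004
grip_force: 1.5
```

```bash
python3 -c "
from h import *
probe(8)
from bench import optics
p,d=optics.snapshot('wrist');cv2.imwrite('pics/w6.png',p[:,:,::-1])"
```

```text
t 16.7 key# 7.017 radial err mm -0.21 yaw err deg 0.31 z 0.027382734879856187 F [-1.5  -0.55  3.11]
F avg [-1.45 -0.98  3.03]
 key 1 crown mm 58.80 240
 key 2 crown mm 58.14 1688
 key 3 crown mm 57.96 3886
 key 4 crown mm 57.89 4060
 key 5 crown mm 57.85 3655
 key 6 crown mm 57.87 3116
 key 7 crown mm 69.06 170
 tip (247, [12.4, 0.6, -22.7])
```

View pics/w6.png

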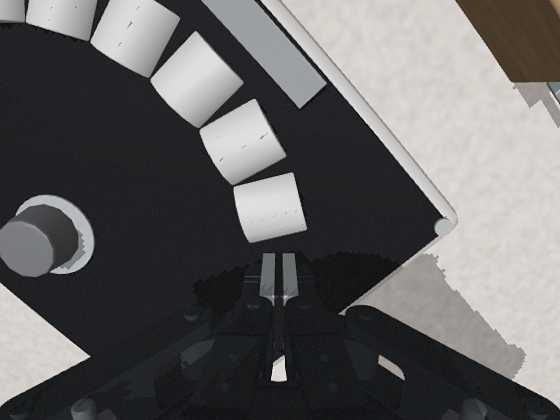

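The fingers are over the round key at (279,255), pressing at 3.0 N, which puts it about 5.5 mm down. Key 6 at (270,207) and the other bar keys are up, and the unit is where it was. Handing in.

```bash
python3 -c "
from bench import workorder
print(workorder.job_done())"
```

```text
the job is handed in; nothing more can be done
None
```

I stroked the row from key 1 to the round key and handed the job in while still holding the round key about 5.5 mm down (estimated from the 3 N push), with all six bar keys up; the hand-in gave no verdict.

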